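# Feed the flat tin along the rail under the low wire shelf

### The arm

A 6-joint arm with a two-finger parallel gripper is mounted at the origin on a cart in front of the work surface, level with it; the furniture and walls round the work are solid. World frame = base frame: x ahead of the robot, y to its left, z up, the work surface at z = 0. Lengths are in m, angles in rad, forces in N, time in s.
With the tool pointing down it reaches from about 0.3 to 0.875 m from the base axis. Payload 6.4 kg.
Tool frame: the origin (TCP) lies midway between the tips of the shut fingers; the grasp point (between the pads) lies 19 mm behind it (ctrl.pinch_z is the distance from the TCP to the grasp point, in m); z points along the fingers, y is the line along which they close (so a half turn about z gives the same grasp; the last joint's range is limited). The gripper opens to 85 mm and grips with 20 to 120 N. Pads are 22 mm wide; open, the fingers measure 114 mm over their backs; the gripper's body (76 mm by 85 mm) begins 54 mm behind the grasp point. The pads swing forward as they close: fully open they stand 13 mm farther back than shut.
Start: joints at [1.116, 0.181, 1.607, -0, 1.354, -0.206], TCP at [0.142, 0.557, 0.231] pointing down, gripper open.
Joint ranges: [-2.99, 2.99], [-0.89, 2.07], [0.3, 2.58], [-1.14, 4.28], [0, 2.63], [-3.12, 3.12]. Speed limits (rad/s): [2.57, 2.57, 3.01, 3.14, 3.14, 3.14].

### API

Orientations are given as a unit quaternion [w, x, y, z].
In Python, from bench import ctrl gives the robot as it stands.
- The arm moves only by the tool apply_moves, never from a script. Its argument "moves" is a list of rows, each an object with "jaw": the opening, from 0 (shut) to 1 (fully open); "offset": the shift along the tool's x, y, z in mm, a list of three; "rot": the turn, a rotation vector about the tool's x, y, z in degrees, a list of three. In form: [{"jaw": jaw, "offset": [dx, dy, dz], "rot": [ax, ay, az]}, ...]. A call has exactly 5 rows; each row shifts and turns the commanded pose from where the row before left it, along the tool's axes as they then stand; what a row does not reach is not made up. A row lasts 1/8 s, in which the tool goes at most 62.5 mm and 10.7 degrees, less where a joint would pass 70% of its speed; a pose out of reach is approached as far as the arm can. A call is refused whole if a number of a shift passes 62.5 or a number of a turn 10.7, either way. A call with a gripper value outside its range is refused whole. The fingers move at their own pace and stop on an object; the grip force is fixed at half the most. Time passes only in rows, so rows that do not move let the fingers close, or fill a call up. It gives the time, the measured TCP pose, the force, the opening and the grip force at its end, in the units of the state.
- ctrl.get_obs(): the state, without advancing time (a new reading comes with each control period).
- ctrl.camera(name): name is "scene" or "top" or "wrist"; returns (picture, depth): 384x512x3 uint8, red, green, blue; 384x512 float32, m along the optical axis (not along the pixel's ray), 0 where there is no reading.
- ctrl.camera_params(name): a dict with "K" (3x3 intrinsics, pixels), "cam_to_world" (4x4, takes a point from camera to world coordinates); the wrist camera has in their place "mount" (4x4, takes a point from camera to tool coordinates, whose origin is the TCP and whose axes are the flange's). Camera axes: x right, y down, z forward; pixel columns grow to the right and rows downward; lengths in m; the calibration is good to about 2 mm. A picture is of the moment at which its call begins: read the wrist's pose just before it. camera_params takes no time and is no camera call.
- ctrl.hand_in(): hands the job in; it is judged then, once.
Trained networks look in the newest picture that a camera, given by its name, has taken for a name from the list of things; names that differ only in an ending like _2 or _b are one class to them, and where a whole thing is asked for, a point or a joint stands for the part that bears it (a point fixed in the world has none). Each returns a list of dicts, best first, with "score" (0 to 1); they miss things now and then, are a little off and sometimes report something else, mostly with a low value. They report only what shows in the picture. A call takes as long as a camera call. They do not tell look-alikes from the thing itself.
- ctrl.outline_of(camera, target): "region" (384x512 bool, what is visible of it) and "position" ([column, row] in pixels, amid what is visible of it).
The state is a dict: "time_s": time; "q": joint angles; "dq": joint speeds; "joint_efforts": joint torques, N m; "eef_pos": TCP position; "eef_rot": TCP orientation; "wrist_force": force on the tool from outside, world axes, zero at the start; "torque": the same for the moment, N m; "opening": opening from 0.0 (shut) to 1.0 (fully open); "grasp_force": force on a finger pad.
Only numpy, scipy, OpenCV 4.12 (cv2) and the standard library are available. Lean on these libraries where they do the work, as an engineer would, in place of code of your own. Each camera call takes 0.05 s, during which the arm holds its last target. There are 200 camera calls.

### The job

Put the flat oblong tin away under the low wire shelf on the wooden feed board: hold the wooden push stick by its upright grip and, with its toe behind the tin, push the tin along the board, keeping it pressed against the side rail, until it meets the end stop. Do not touch the tin with the gripper or lift it off the board, and leave the round soup tin alone. Then stand the push stick down on its sole and let go.

Things in the scene. Friction and masses are not known exactly. Their poses are not given: they have to be found in the camera images.
- feed_board: fixed pale wood board 300x120 mm, top 10 mm up. Origin: centre of underside; x = feed direction, z up. Rail along the -y edge: inner face y -46 mm, top 32 mm up. End stop at the +x end: inner face x +138, top 32 mm up. Other two sides open. Low see-through steel wire shelf over x +50 to +145, whole width, wires 60-65 mm up, one leg on the board at x +52, y +54.
- sardine_tin: flat oblong fish tin, rounded corners, 63 wide (x) x 105 long (y) x 26 mm high, 0.1-0.21 kg, loose. Origin: centre of underside, z up. Starts on the board near its -x end, roughly lengthwise, 4 to 16 mm off the rail; its tail is the short end towards the board's -x end. Home, its centre is at about x +87, y -15 mm of the board.
- push_stick: loose brown wooden push stick standing on the worktop, 0.12 kg. Origin: underside of the sole below the middle of the grip; x to the toe, z up. Sole: bar 36 mm wide, 16 high, from x -90 to the flat square toe at x +100 mm. Grip: upright fin above the origin, 60 mm long (x -30 to +30), 20 thick (y), top 78 mm above the underside; pinch its thickness from above.
- soup_tin: round soup tin, 57 mm diameter, 72 mm high, standing upright on the worktop beyond the board. Origin: centre of its underside. To be left alone.
Not all that is in view belongs to the job. What is meant by the sardine_tin is not pink, and is the larger of those in its own colour.

How it is judged:
On the way:
1. the tin is on its way along the board, lying along the rail (within 10 mm and 10 degrees), pushed by the push stick (x of sardine_tin in the frame of feed_board between 0 and 0.07 m and y of sardine_tin in the frame of feed_board below -0.005 m and angle between the y axis of sardine_tin and the x axis of feed_board, either way round below 0.175 rad and contact force between push_stick and sardine_tin above 0.1 N), for 0.05 s.
At the end, for the whole second after the job is handed in: the tin lies flat on the board within about 10 mm of the end stop and 10 mm of the rail, along the rail within 10 degrees, at rest; the push stick stands on its sole (on the board or the worktop), released and at rest (x of sardine_tin in the frame of feed_board above 0.077 m and y of sardine_tin in the frame of feed_board below -0.005 m and angle between the y axis of sardine_tin and the x axis of feed_board, either way round below 0.175 rad and height (world z) of sardine_tin below 0.016 m and angle between sardine_tin's own z axis and vertical below 0.1 rad and linear speed of each of sardine_tin, push_stick below 0.01 m/s and angle between push_stick's own z axis and vertical below 0.15 rad and height (world z) of push_stick below 0.02 m); the robot touches nothing.
It fails at once if the gripper or arm touches the flat tin (contact force between any of the fingers, the arm and sardine_tin above 0.5 N).
It fails at once if the flat tin is lifted more than 15 mm off the board, or tipped by more than 20 degrees (height (world z) of sardine_tin above 0.025 m or angle between sardine_tin's own z axis and vertical above 0.35 rad).
It fails at once if in the second half of its way the tin strays more than 15 mm from the rail or turns more than 15 degrees from it (x of sardine_tin in the frame of feed_board above 0.03 m and (y of sardine_tin in the frame of feed_board above 0 m or angle between the y axis of sardine_tin and the x axis of feed_board, either way round above 0.26 rad)).
It fails at once if the soup tin is moved more than 30 mm (distance of soup_tin from where it was at the start of the episode above 0.03 m).
It also fails if it takes over 40 s, if anything falls off the work surface, if the arm or the gripper's body presses on something with over 40 N, if the wrist force passes 120 N, or if a joint passes its speed limit or range.

## Working session

There is one attempt and no reset: what is moved stays moved. The work goes in short steps, Python scripts to look and compute and a tool call to move; the robot and the scene stay as the last step left them, time stands still between calls to the robot, and variables do not carry over. Pictures are saved under pics/ and viewed, at most 10 in all, crops included, and the job is handed in when it is done.

Besides the shell and the picture viewer there is one more tool, called after ">>>" as name(argument=value, ...), one argument or row to a line, values as JSON. apply_moves: Moves the arm, as the interface text tells. Its arguments: {"type":"object","properties":{"moves":{"type":"array"}},"required":["moves"]}

```bash
ls; mkdir -p pics; python3 - <<'E'
from bench import ctrl
import cv2,numpy as np
ims=[]
for n in("scene","top"):
    p,d=ctrl.camera(n); np.savez(f"pics/{n}.npz",p=p,d=d); cv2.imwrite(f"pics/{n}.png",p[:,:,::-1])
    for t in("sardine_tin","push_stick","feed_board","soup_tin"):
        for o in ctrl.outline_of(n,t)[:4]: print(n,t,round(o["score"],2),o["position"],o["region"].sum())
o=ctrl.get_obs();print(o["time_s"],o["eef_pos"],o["eef_rot"],o["opening"],ctrl.pinch_z)
E
```

```text
pics
scene sardine_tin 0.82 [173.6, 172.8] 550
scene sardine_tin 0.75 [246.5, 211.7] 774
scene sardine_tin 0.61 [200.8, 263.8] 575
scene push_stick 0.82 [349.5, 273.5] 1427
scene feed_board 0.74 [218.6, 206.7] 3557
scene soup_tin 0.93 [289.5, 166.4] 502
top sardine_tin 0.85 [246.9, 196.8] 857
top sardine_tin 0.83 [136.4, 217.1] 891
top sardine_tin 0.65 [284.7, 271.3] 490
top push_stick 0.8 [366.2, 181.1] 1230
top push_stick 0.74 [217.7, 216.4] 4415
top feed_board 0.82 [217.7, 216.7] 4465
top soup_tin 0.83 [220.5, 120.4] 516
0.5 [0.14156095 0.55729705 0.23123931] [-1.90277850e-05  1.24071390e-01  9.92273293e-01 -4.06251477e-05] 0.9975645127746786 0.0187
```

View pics/scene.png

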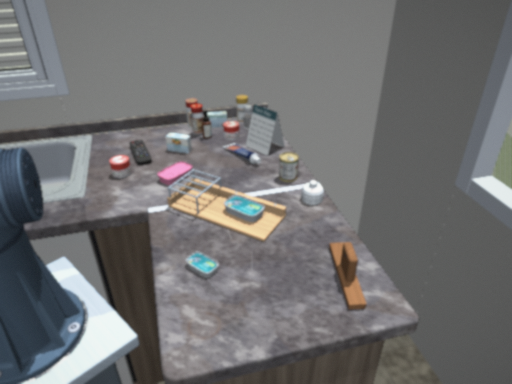

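View pics/top.png

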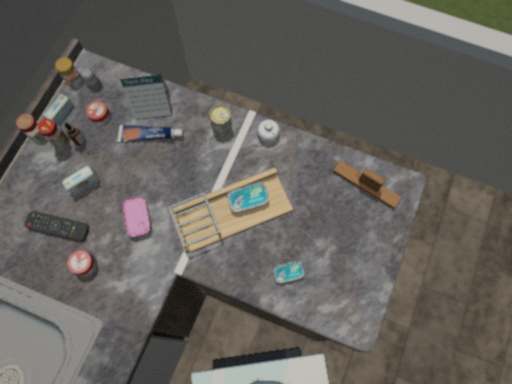

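The top view shows the teal tin at (247,197) on the board. The rail is along the board's upper edge, and the shelf is at its left end (200,222). The push stick is at (366,183), and a smaller teal decoy lies at (288,272). Next I'll work out their poses.

```bash
cat > h.py <<'E'
from bench import ctrl
import cv2,numpy as np
from scipy.spatial.transform import Rotation as R
def cloud(n):
    o=ctrl.get_obs(); p,d=ctrl.camera(n); c=ctrl.camera_params(n); K=c["K"]
    if n=="wrist":
        q=o["eef_rot"]; T=np.eye(4); T[:3,:3]=R.from_quat(np.r_[q[1:],q[0]]).as_matrix(); T[:3,3]=o["eef_pos"]; T=T@c["mount"]
    else: T=np.array(c["cam_to_world"])
    v,u=np.mgrid[:384,:512]
    P=np.stack([(u-K[0][2])/K[0][0]*d,(v-K[1][2])/K[1][1]*d,d],-1)@T[:3,:3].T+T[:3,3]
    P[d==0]=np.nan
    return p,P
def rect(pts):
    (c,s,a)=cv2.minAreaRect((pts[:,:2]*1000).astype(np.float32)); 
    return np.round(c,1),np.round(s,1),round(a,1)
E
python3 - <<'E'
from h import *
p,P=cloud("top")
for t in("feed_board","sardine_tin","push_stick","soup_tin"):
    for o in ctrl.outline_of("top",t)[:3]:
        if o["score"]<.6: continue
        X=P[o["region"]]; X=X[~np.isnan(X[:,0])]; z=X[:,2]
        print(t,o["position"],np.round(np.percentile(z,[2,25,50,75,98]),3),rect(X))
        for a,b in((.004,.02),(.02,.05),(.066,.09)):
            Y=X[(z>a)&(z<b)]
            if len(Y)>15: print("  ",a,b,len(Y),rect(Y),Y.mean(0).round(4))
c=ctrl.camera_params("top");print(np.round(c["cam_to_world"],3))
E
```

```text
feed_board [219.9, 212.9] [0.    0.009 0.011 0.027 0.065] (array([536.3,  16.3]), array([141.9, 309. ]), 13.4)
   0.004 0.02 3270 (array([531.6,  14.8]), array([131.3, 306.2]), 13.4) [0.5167 0.0145 0.0098]
   0.02 0.05 858 (array([531. ,  15.5]), array([120.7, 300. ]), 15.4) [0.5639 0.0408 0.0307]
   0.066 0.09 48 (array([503.9, 108.2]), array([108.2,  93.9]), 15.0) [0.4994 0.1127 0.0671]
sardine_tin [136.9, 216.0] [0.001 0.021 0.022 0.024 0.027] (array([543.9, 263.8]), array([105.7,  70.7]), 5.4)
   0.004 0.02 139 (array([544.4, 261.5]), array([102.7,  58.5]), 6.5) [0.5431 0.2586 0.0177]
   0.02 0.05 778 (array([544.1, 260.1]), array([105.7,  63.4]), 6.9) [0.5433 0.2605 0.0231]
sardine_tin [249.4, 197.2] [0.013 0.031 0.033 0.034 0.038] (array([557.1, -34. ]), array([ 71.4, 109.8]), 12.9)
   0.004 0.02 38 (array([556.9, -34.6]), array([ 68.4, 110. ]), 15.5) [ 0.5456 -0.0372  0.0126]
   0.02 0.05 898 (array([555.6, -32.1]), array([ 68.4, 105. ]), 10.8) [ 0.5533 -0.0321  0.0326]
soup_tin [221.9, 118.9] [-0.001  0.04   0.066  0.069  0.073] (array([802.2,  11. ]), array([101.6,  59.4]), 1.0)
   0.004 0.02 43 (array([761.5,  13.2]), array([50.6, 18.4]), 88.9) [0.759  0.0128 0.013 ]
   0.02 0.05 99 (array([763.9,  10.3]), array([23.2, 54.4]), 8.8) [0.7593 0.0107 0.036 ]
   0.066 0.09 291 (array([782.5,  13.3]), array([55.3, 56.2]), 49.1) [0.782  0.0131 0.0694]
[[-1.380e-01 -9.360e-01  3.250e-01  1.790e-01]
 [-9.900e-01  1.280e-01 -5.300e-02  1.000e-03]
 [ 8.000e-03 -3.290e-01 -9.440e-01  1.181e+00]
 [ 0.000e+00  0.000e+00  0.000e+00  1.000e+00]]
```

```bash
python3 - <<'E'
from h import *
p,P=cloud("top")
def pts(t,k=0):
    for _ in range(4):
        l=[o for o in ctrl.outline_of("top",t) if t!="push_stick" or o["region"].sum()<2500]
        if l: break
        ctrl.camera("top")
    X=P[l[k]["region"]]; return X[~np.isnan(X[:,0])]
X=pts("push_stick");z=X[:,2]
for a,b in((.008,.022),(.07,.09)):
    Y=X[(z>a)&(z<b)]; print("stick",a,len(Y),rect(Y),Y.mean(0).round(4))
X=P.reshape(-1,3);X=X[~np.isnan(X[:,0])]
# points near board, in rough frame
for th in (104.,):
    a=np.radians(th);ex=np.array([np.cos(a),np.sin(a)]);ey=np.array([-ex[1],ex[0]])
    D=X[:,:2]-[.532,.015]; x=D@ex;y=D@ey;z=X[:,2]
    m=(abs(x)<.2)&(abs(y)<.1)
    r=m&(z>.027)&(z<.037)&(y<-.04)&(y>-.075)&(x<.12)&(x>-.13)
    print("rail n",r.sum(),"fit",np.polyfit(x[r],y[r],1),np.percentile(y[r],[5,50,95]))
    f=m&(z>.006)&(z<.014)&(abs(y)<.1)
    print("floor x",np.percentile(x[f],[.5,1,99,99.5]),"y",np.percentile(y[f],[.5,1,99,99.5]))
    s=m&(z>.027)&(z<.037)&(abs(y)<.04)&(x>.1)
    print("stop",s.sum(),np.polyfit(y[s],x[s],1),np.percentile(x[s],[5,50,95]))
    # near edge line: for bins of x max y; tail end: for bins of y min x
    bx=[(c,y[f&(abs(x-c)<.01)].max()) for c in np.arange(-.13,.04,.02)]
    print("openedge",np.polyfit(*np.array(bx).T,1))
    by=[(c,x[f&(abs(y-c)<.008)].min()) for c in np.arange(-.03,.05,.016)]
    print("tailedge",np.polyfit(*np.array(by).T,1))
E
```

```text
stick 0.008 764 (array([ 554.1, -351.8]), array([189.5,  40. ]), 48.5) [ 0.5517 -0.3501  0.0155]
stick 0.07 175 (array([ 551. , -355.3]), array([59.1, 22.2]), 49.5) [ 0.55   -0.3543  0.0768]
rail n 500 fit [ 0.01514392 -0.05021086] [-0.05778515 -0.05019843 -0.04294757]
floor x [-0.14890437 -0.14783348  0.13642007  0.13754679] y [-0.07248312 -0.04662678  0.06229239  0.06331828]
stop 75 [-0.02515242  0.14387542] [0.1385322  0.14194383 0.15011527]
openedge [-0.04538714  0.06948819]
tailedge [-0.53605736 -0.16271143]
```

```bash
cat >> h.py <<'E'
def state():
    o=ctrl.get_obs(); q=o["eef_rot"]; M=R.from_quat(np.r_[q[1:],q[0]])
    return np.array(o["eef_pos"]),M
def plan(goal,yaw,n,jaw,start=None):
    """goal TCP (m), yaw deg = heading of tool y, pointing down; rows from measured pose"""
    p,M=state() if start is None else start
    a=np.radians(yaw); G=R.from_matrix(np.array([[-np.sin(a),np.cos(a),0],[np.cos(a),np.sin(a),0],[0,0,-1]]).T)
    # columns: tool x = y cross z
    y=np.array([np.cos(a),np.sin(a),0]);z=np.array([0,0,-1.]);G=R.from_matrix(np.c_[np.cross(y,z),y,z])
    dr=(M.inv()*G).as_rotvec(); g=np.array(goal)
    ok=np.round(np.degrees(dr)/n,1); 
    for i in range(n):
        d=np.round(M.inv().apply((g-p)/(n-i))*1000,1)
        print(f"{jaw} {d.tolist()} {ok.tolist()}")
        p=p+M.apply(d/1000); M=M*R.from_rotvec(np.radians(ok))
E
python3 -c "
from h import *
plan((.46,.0,.36),15,15,1.0)"
```

```text
1.0 [-29.7, -30.8, -8.6] [-0.0, -0.0, 4.0]
1.0 [-31.8, -28.6, -8.6] [-0.0, -0.0, 4.0]
1.0 [-33.7, -26.3, -8.6] [-0.0, -0.0, 4.0]
1.0 [-35.5, -23.9, -8.6] [-0.0, -0.0, 4.0]
1.0 [-37.1, -21.4, -8.6] [-0.0, -0.0, 4.0]
1.0 [-38.5, -18.8, -8.6] [-0.0, -0.0, 4.0]
1.0 [-39.7, -16.0, -8.6] [-0.0, -0.0, 4.0]
1.0 [-40.7, -13.2, -8.6] [-0.0, -0.0, 4.0]
1.0 [-41.5, -10.4, -8.6] [-0.0, -0.0, 4.0]
1.0 [-42.1, -7.4, -8.6] [-0.0, -0.0, 4.0]
1.0 [-42.6, -4.5, -8.5] [-0.0, -0.0, 4.0]
1.0 [-42.8, -1.5, -8.6] [-0.0, -0.0, 4.0]
1.0 [-42.7, 1.5, -8.5] [-0.0, -0.0, 4.0]
1.0 [-42.6, 4.4, -8.6] [-0.0, -0.0, 4.0]
1.0 [-42.1, 7.4, -8.5] [-0.0, -0.0, 4.0]
```

>>> apply_moves(
  moves=[
    {"jaw": 1,"offset": [-30,-31,-9],"rot": [0,0,4]},
    {"jaw": 1,"offset": [-32,-29,-9],"rot": [0,0,4]},
    {"jaw": 1,"offset": [-34,-26,-9],"rot": [0,0,4]},
    {"jaw": 1,"offset": [-36,-24,-9],"rot": [0,0,4]},
    {"jaw": 1,"offset": [-37,-21,-9],"rot": [0,0,4]},
  ],
)

```text
time_s: 1.48
eef_pos: [0.2495, 0.37, 0.2768]
eef_rot: [0.0, 0.295, 0.955, 0.0]
wrist_force: [-0.0, 0.4, 0.7]
opening: 1.001
grasp_force: 0.0
```

>>> apply_moves(
  moves=[
    {"jaw": 1,"offset": [-38,-19,-8],"rot": [0,0,4]},
    {"jaw": 1,"offset": [-40,-16,-8],"rot": [0,0,4]},
    {"jaw": 1,"offset": [-41,-13,-8],"rot": [0,0,4]},
    {"jaw": 1,"offset": [-41,-10,-8],"rot": [0,0,4]},
    {"jaw": 1,"offset": [-42,-7,-8],"rot": [0,0,4]},
  ],
)

```text
time_s: 2.1
eef_pos: [0.3559, 0.185, 0.3168]
eef_rot: [0.0, 0.457, 0.889, 0.0]
wrist_force: [0.6, -0.2, -0.3]
opening: 1.001
grasp_force: 0.0
```

>>> apply_moves(
  moves=[
    {"jaw": 1,"offset": [-43,-5,-9],"rot": [0,0,4]},
    {"jaw": 1,"offset": [-43,-2,-9],"rot": [0,0,4]},
    {"jaw": 1,"offset": [-43,2,-8],"rot": [0,0,4]},
    {"jaw": 1,"offset": [-43,4,-9],"rot": [0,0,4]},
    {"jaw": 1,"offset": [-42,7,-9],"rot": [0,0,4]},
  ],
)

```text
time_s: 2.72
eef_pos: [0.4614, -0.0027, 0.3608]
eef_rot: [0.0, 0.605, 0.796, 0.0]
wrist_force: [0.8, -0.3, -0.3]
opening: 1.002
grasp_force: 0.0
```

```bash
python3 - <<'E'
from h import *
ctrl.camera("wrist")
p,P=cloud("wrist"); np.savez("pics/w1.npz",p=p,P=P); cv2.imwrite("pics/w1.png",p[:,:,::-1])
for t in("sardine_tin","feed_board","push_stick"):
    for o in ctrl.outline_of("wrist",t)[:3]:
        X=P[o["region"]];X=X[~np.isnan(X[:,0])];print(t,round(o["score"],2),o["position"],len(X),rect(X) if len(X)>10 else 0)
print(state()[0], state()[1].as_matrix().round(3).tolist())
print(np.round(ctrl.camera_params("wrist")["mount"],3))
plan((.551,-.355,.2),-41.5,15,1.0)
E
```

```text
sardine_tin 0.93 [167.3, 188.1] 1097 (array([ 350.3, -106.2]), array([44. , 74.3]), 8.8)
sardine_tin 0.76 [303.3, 177.8] 2471 (array([553. , -30.5]), array([ 62.8, 105.2]), 9.4)
feed_board 0.84 [297.4, 115.0] 13284 (array([535.4,  14.2]), array([132.7, 303.8]), 14.0)
push_stick 0.66 [270.1, 321.2] 1235 (array([ 576. , -333.9]), array([137.8,  49.6]), 49.3)
[ 0.46061598 -0.00096098  0.35999436] [[-0.271, 0.962, -0.001], [0.962, 0.271, 0.001], [0.001, -0.0, -1.0]]
[[-0.001 -0.961 -0.278  0.071]
 [ 1.    -0.    -0.    -0.001]
 [ 0.    -0.278  0.961 -0.142]
 [ 0.     0.     0.     1.   ]]
1.0 [-24.4, -0.6, 10.6] [-0.0, -0.0, 3.8]
1.0 [-24.3, 1.0, 10.7] [-0.0, -0.0, 3.8]
1.0 [-24.2, 2.6, 10.6] [-0.0, -0.0, 3.8]
1.0 [-24.0, 4.2, 10.7] [-0.0, -0.0, 3.8]
1.0 [-23.7, 5.8, 10.6] [-0.0, -0.0, 3.8]
1.0 [-23.2, 7.4, 10.7] [-0.0, -0.0, 3.8]
1.0 [-22.7, 8.9, 10.6] [-0.0, -0.0, 3.8]
1.0 [-22.1, 10.4, 10.7] [-0.0, -0.0, 3.8]
1.0 [-21.3, 11.8, 10.6] [-0.0, -0.0, 3.8]
1.0 [-20.5, 13.2, 10.7] [-0.0, -0.0, 3.8]
1.0 [-19.6, 14.5, 10.6] [-0.0, -0.0, 3.8]
1.0 [-18.5, 15.8, 10.7] [-0.0, -0.0, 3.8]
1.0 [-17.5, 17.0, 10.6] [-0.0, -0.0, 3.8]
1.0 [-16.3, 18.1, 10.7] [-0.0, -0.0, 3.8]
1.0 [-15.1, 19.1, 10.6] [-0.0, -0.0, 3.8]
```

View pics/w1.png

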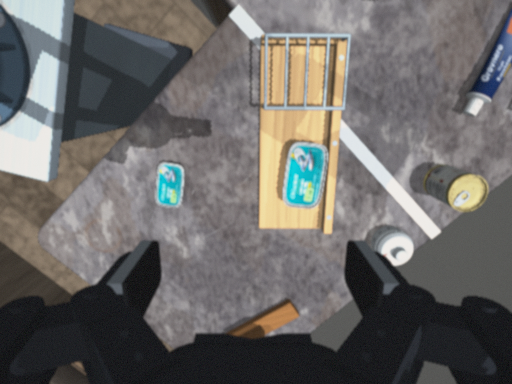

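The wrist view shows the tin at (305,175) on the board, tilted about 6° with its nose toward the rail at (338,150). Next I'll fit the board frame from this cloud.

```bash
python3 - <<'E'
from h import *
f=np.load("pics/w1.npz");P=f["P"];p=f["p"]
X=P.reshape(-1,3)
a=np.radians(105.);ex=np.array([np.cos(a),np.sin(a)]);ey=np.array([-ex[1],ex[0]])
D=X[:,:2]-[.532,.015]; x=D@ex;y=D@ey;z=X[:,2]
# board floor by colour (wood) & height
rgb=p.reshape(-1,3).astype(int); wood=(rgb[:,0]-rgb[:,2]>45)
m=(abs(x)<.19)&(abs(y)<.1)
fl=m&wood&(z<.018); up=m&wood&(z>.024)&(z<.04)
print("zfloor",np.median(z[fl]),fl.sum(),up.sum())
b=np.array([(c,np.percentile(y[fl&(abs(x-c)<.006)],98)) for c in np.arange(-.13,.04,.012)]);print("open edge (+60)",np.polyfit(b[:,0],b[:,1],1))
b=np.array([(c,np.percentile(x[fl&(abs(y-c)<.004)],2)) for c in np.arange(-.03,.05,.008)]);print("tail edge(-150)",np.polyfit(b[:,0],b[:,1],1))
r=up&(y<-.03)&(x<.12); b=np.array([(c,)+tuple(np.percentile(y[r&(abs(x-c)<.008)],[4,50,96])) for c in np.arange(-.13,.04,.015)])
for k,n in((1,"outer -60"),(2,"mid"),(3,"inner -46")): print(n,np.polyfit(b[:,0],b[:,k],1))
s=up&(x>.12)&(abs(y)<.04); print("stop 138..150",s.sum(),np.percentile(x[s],[4,50,96]))
t=m&~wood&(rgb[:,2]>rgb[:,0])&(z>.028)&(z<.045)&(x<.03)&(y>-.045)
q=np.c_[x,y][t]; print("tin",t.sum(),rect(q),q.mean(0), np.median(z[t]))
E
```

```text
zfloor 0.009363365356179765 8337 2081
open edge (+60) [-0.00211959  0.06042882]
tail edge(-150) [ 0.03917829 -0.14202259]
outer -60 [ 0.00601327 -0.05699385]
mid [ 0.00027914 -0.05036947]
inner -46 [-0.00046335 -0.04471833]
stop 138..150 240 [0.14042648 0.14389852 0.14664991]
tin 2235 (array([-47.9,  -8.5]), array([ 61.8, 102.2]), 84.2) [-0.04535994 -0.00871192] 0.03223200031712442
```

>>> apply_moves(
  moves=[
    {"jaw": 1,"offset": [-24,-1,11],"rot": [0,0,4]},
    {"jaw": 1,"offset": [-24,1,11],"rot": [0,0,4]},
    {"jaw": 1,"offset": [-24,3,11],"rot": [0,0,4]},
    {"jaw": 1,"offset": [-24,4,11],"rot": [0,0,4]},
    {"jaw": 1,"offset": [-24,6,11],"rot": [0,0,4]},
  ],
)

```text
time_s: 3.6
eef_pos: [0.4899, -0.1181, 0.3049]
eef_rot: [-0.0, 0.733, 0.68, 0.0]
wrist_force: [-1.2, 0.1, 0.7]
opening: 1.001
grasp_force: 0.0
```

>>> apply_moves(
  moves=[
    {"jaw": 1,"offset": [-23,7,10],"rot": [0,0,4]},
    {"jaw": 1,"offset": [-23,9,10],"rot": [0,0,4]},
    {"jaw": 1,"offset": [-22,10,10],"rot": [0,0,4]},
    {"jaw": 1,"offset": [-21,12,10],"rot": [0,0,4]},
    {"jaw": 1,"offset": [-20,13,10],"rot": [0,0,4]},
  ],
)

```text
time_s: 4.22
eef_pos: [0.5172, -0.2384, 0.2545]
eef_rot: [-0.0, 0.841, 0.541, -0.0]
wrist_force: [-0.3, 0.7, 0.2]
opening: 1.001
grasp_force: 0.0
```

```bash
python3 - <<'E'
from h import *
p,P=cloud("wrist"); cv2.imwrite("pics/w2.png",p[:,:,::-1])
for o in ctrl.outline_of("wrist","push_stick")[:2]:
    X=P[o["region"]];X=X[~np.isnan(X[:,0])];z=X[:,2];print(round(o["score"],2),o["position"],len(X))
    for a,b in((.008,.022),(.07,.09)):
        Y=X[(z>a)&(z<b)]
        if len(Y)>9: print("stick",a,len(Y),rect(Y),Y.mean(0).round(4))
print(state()[0])
plan((.551,-.355,.2),-41.5,5,1.0)
E
```

```text
0.62 [319.1, 224.7] 4515
stick 0.008 2835 (array([ 554. , -350.3]), array([190.1,  36.1]), 48.2) [ 0.5607 -0.3379  0.015 ]
stick 0.07 843 (array([ 550.9, -353.1]), array([59. , 19.2]), 48.1) [ 0.5512 -0.3509  0.0762]
[ 0.51650693 -0.23917286  0.25339201]
1.0 [-18.2, 15.9, 10.6] [-0.0, 0.0, 3.4]
1.0 [-17.2, 17.0, 10.7] [-0.0, 0.0, 3.4]
1.0 [-16.2, 18.0, 10.6] [-0.0, 0.0, 3.4]
1.0 [-15.1, 18.9, 10.7] [-0.0, 0.0, 3.4]
1.0 [-14.0, 19.7, 10.6] [-0.0, 0.0, 3.4]
```

```bash
python3 - <<'E'
from h import *
plan((.551,-.353,.12),-41.8,5,1.0)
E
```

```text
1.0 [-17.8, 15.8, 26.6] [-0.0, 0.0, 3.5]
1.0 [-16.9, 16.8, 26.7] [-0.0, 0.0, 3.5]
1.0 [-15.8, 17.9, 26.6] [-0.0, 0.0, 3.5]
1.0 [-14.7, 18.8, 26.7] [-0.0, 0.0, 3.5]
1.0 [-13.5, 19.6, 26.6] [-0.0, 0.0, 3.5]
```

>>> apply_moves(
  moves=[
    {"jaw": 1,"offset": [-18,16,27],"rot": [0,0,3.5]},
    {"jaw": 1,"offset": [-17,17,27],"rot": [0,0,3.5]},
    {"jaw": 1,"offset": [-16,18,27],"rot": [0,0,3.5]},
    {"jaw": 1,"offset": [-15,19,26],"rot": [0,0,3.5]},
    {"jaw": 1,"offset": [-13,19,26],"rot": [0,0,3.5]},
  ],
)

```text
time_s: 4.95
eef_pos: [0.5526, -0.3516, 0.1216]
eef_rot: [0.0, 0.913, 0.408, 0.0]
wrist_force: [-0.3, 0.6, 0.3]
opening: 1.0
grasp_force: 0.0
```

```bash
python3 - <<'E'
from h import *
print(state()[0])
plan((.551,-.353,.035),-41.8,5,1.0)
E
```

```text
[ 0.55263405 -0.35157017  0.12160888]
1.0 [-0.4, -0.1, 17.3] [0.0, -0.0, -0.0]
1.0 [-0.4, -0.0, 17.3] [0.0, -0.0, -0.0]
1.0 [-0.5, -0.1, 17.3] [0.0, -0.0, -0.0]
1.0 [-0.4, -0.0, 17.4] [0.0, -0.0, -0.0]
1.0 [-0.5, -0.1, 17.3] [0.0, -0.0, -0.0]
```

>>> apply_moves(
  moves=[
    {"jaw": 1,"offset": [-1,0,20],"rot": [0,0,0]},
    {"jaw": 1,"offset": [-1,0,20],"rot": [0,0,0]},
    {"jaw": 1,"offset": [0,0,20],"rot": [0,0,0]},
    {"jaw": 1,"offset": [0,0,17],"rot": [0,0,0]},
    {"jaw": 1,"offset": [0,0,10],"rot": [0,0,0]},
  ],
)

```text
time_s: 5.58
eef_pos: [0.5506, -0.3518, 0.0341]
eef_rot: [-0.001, 0.913, 0.409, -0.0]
wrist_force: [0.2, 0.2, -0.6]
opening: 1.0
grasp_force: 0.0
```

>>> apply_moves(
  moves=[
    {"jaw": 0,"offset": [0,0,0],"rot": [0,0,0]},
    {"jaw": 0,"offset": [0,0,0],"rot": [0,0,0]},
    {"jaw": 0,"offset": [0,0,0],"rot": [0,0,0]},
    {"jaw": 0,"offset": [0,0,0],"rot": [0,0,0]},
    {"jaw": 0,"offset": [0,0,0],"rot": [0,0,0]},
  ],
)

```text
time_s: 6.2
eef_pos: [0.5511, -0.3527, 0.0357]
eef_rot: [0.0, 0.913, 0.409, 0.0]
wrist_force: [-0.2, 0.3, 0.2]
opening: 0.225
grasp_force: 61.1
```

```bash
cat >> h.py <<'E'
B0=np.array([.5306,.0146]);a_=np.radians(105);BX=np.array([np.cos(a_),np.sin(a_)]);BY=np.array([-BX[1],BX[0]])
def w(x,y,z): return np.r_[B0+x*BX+y*BY,z]
def b(p): d=p[:2]-B0; return np.array([d@BX,d@BY])
E
python3 - <<'E'
from h import *
p,M=state();print(p)
p=p+[0,0,.04]
plan(w(-.215,-.013,.08),15,9,0,(p,M))
E
```

```text
[ 0.55108817 -0.35269995  0.03571173]
0 [17.0, -8.1, -0.5] [0.0, 0.0, -6.3]
0 [17.8, -6.2, -0.5] [0.0, 0.0, -6.3]
0 [18.4, -4.2, -0.5] [0.0, 0.0, -6.3]
0 [18.8, -2.1, -0.5] [0.0, 0.0, -6.3]
0 [18.9, -0.1, -0.5] [0.0, 0.0, -6.3]
0 [18.8, 2.0, -0.5] [0.0, 0.0, -6.3]
0 [18.4, 4.0, -0.4] [0.0, 0.0, -6.3]
0 [17.9, 6.1, -0.5] [0.0, 0.0, -6.3]
0 [17.1, 7.9, -0.4] [0.0, 0.0, -6.3]
```

>>> apply_moves(
  moves=[
    {"jaw": 0,"offset": [0,0,-40],"rot": [0,0,0]},
    {"jaw": 0,"offset": [17,-8,-1],"rot": [0,0,-6.3]},
    {"jaw": 0,"offset": [18,-6,-1],"rot": [0,0,-6.3]},
    {"jaw": 0,"offset": [18,-4,-1],"rot": [0,0,-6.3]},
    {"jaw": 0,"offset": [19,-2,-1],"rot": [0,0,-6.3]},
  ],
)

```text
time_s: 6.82
eef_pos: [0.5725, -0.2797, 0.0791]
eef_rot: [-0.0, 0.8, 0.599, -0.0]
wrist_force: [0.2, -0.0, -0.3]
opening: 0.224
grasp_force: 60.9
```

>>> apply_moves(
  moves=[
    {"jaw": 0,"offset": [19,0,0],"rot": [0,0,-6.3]},
    {"jaw": 0,"offset": [19,2,0],"rot": [0,0,-6.3]},
    {"jaw": 0,"offset": [18,4,0],"rot": [0,0,-6.3]},
    {"jaw": 0,"offset": [18,6,0],"rot": [0,0,-6.3]},
    {"jaw": 0,"offset": [17,8,0],"rot": [0,0,-6.3]},
  ],
)

```text
time_s: 7.45
eef_pos: [0.5991, -0.1892, 0.0791]
eef_rot: [-0.0, 0.608, 0.794, -0.0]
wrist_force: [-0.1, 0.6, -1.5]
opening: 0.224
grasp_force: 60.9
```

```bash
cat > look.py <<'E'
from h import *
import sys
p,P=cloud("top"); cv2.imwrite(f"pics/{sys.argv[1]}.png",cv2.resize(p[130:290,120:420,::-1],None,fx=2.5,fy=2.5,interpolation=cv2.INTER_CUBIC))
for o in ctrl.outline_of("top","push_stick"):
    X=P[o["region"]];X=X[~np.isnan(X[:,0])]
    if len(X)<2500: r=rect(np.array([b(v) for v in X[X[:,2]<.055]]));print("stick",round(o["score"],2),len(X),r)
for o in ctrl.outline_of("top","sardine_tin"):
    X=P[o["region"]];X=X[~np.isnan(X[:,0])];X=X[(X[:,2]>.02)&(X[:,2]<.045)]
    if len(X)>50:
        c=rect(np.array([b(v) for v in X]))
        if abs(c[0][0])<150 and abs(c[0][1])<50: print("tin",round(o["score"],2),len(X),c)
q,M=state(); print("tcp",q.round(4),"board",b(q).round(4),"yaw",np.degrees(np.arctan2(M.as_matrix()[1,1],M.as_matrix()[0,1])).round(1),"F",ctrl.get_obs()["wrist_force"])
E
python3 look.py t2
```

```text
tcp [ 0.5992 -0.1892  0.0791] board [-0.2146 -0.0135] yaw 14.9 F [ 0.14894603 -0.10247011 -1.36973806]
```

View pics/t2.png

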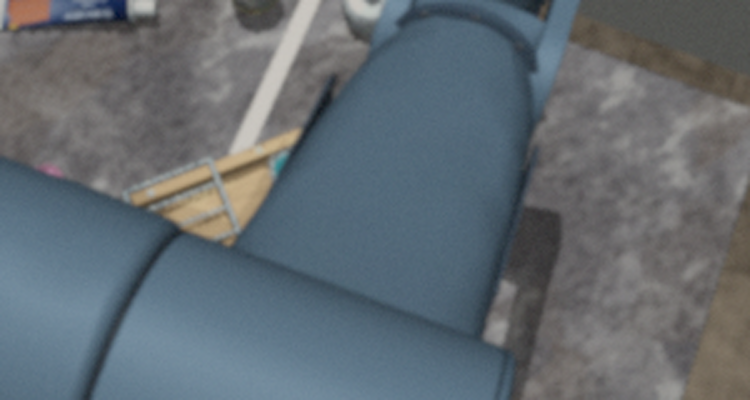

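The arm blocks the top view, with only a corner of the tin showing at (280,160), so I'll use the wrist camera from here. First I'll lower the stick to just above the board.

>>> apply_moves(
  moves=[
    {"jaw": 0,"offset": [0,0,10],"rot": [0,0,0]},
    {"jaw": 0,"offset": [0,0,10],"rot": [0,0,0]},
    {"jaw": 0,"offset": [0,0,8],"rot": [0,0,0]},
    {"jaw": 0,"offset": [0,0,4],"rot": [0,0,0]},
    {"jaw": 0,"offset": [0,0,0],"rot": [0,0,0]},
  ],
)

```text
time_s: 8.22
eef_pos: [0.5989, -0.19, 0.0468]
eef_rot: [-0.0, 0.609, 0.793, -0.0]
wrist_force: [0.1, -0.3, -1.2]
opening: 0.226
grasp_force: 60.9
```

```bash
cat > look.py <<'E'
from h import *
import sys
p,P=cloud("wrist"); cv2.imwrite(f"pics/{sys.argv[1]}.png",p[:,:,::-1])
X=P.reshape(-1,3);rgb=p.reshape(-1,3).astype(int)
Q=(X[:,:2]-B0)@np.c_[BX,BY]; z=X[:,2]
teal=(rgb[:,2]-rgb[:,0]>25)&(z>.025)&(z<.045)&(abs(Q[:,1])<.06)&(Q[:,0]>-.15)&(Q[:,0]<.15)
if teal.sum()>30: print("tin teal",teal.sum(),rect(Q[teal]),"ext x",(np.percentile(Q[teal],[1,99],axis=0)*1000).round(1).tolist())
for t in("sardine_tin","push_stick"):
  for o in ctrl.outline_of("wrist",t)[:2]:
    m=o["region"].ravel()&~np.isnan(z)&(z>.002 if t[0]=="p" else z>.022)
    if m.sum()>50: print(t,round(o["score"],2),o["position"],m.sum(),rect(Q[m]),"z",np.percentile(z[m],[5,50,95]).round(3),"ext",(np.percentile(Q[m],[1,99],axis=0)*1000).round(1).tolist())
q,M=state(); print("tcp",q.round(4),"board",b(q).round(4),"yaw",np.degrees(np.arctan2(M.as_matrix()[1,1],M.as_matrix()[0,1])).round(1),"F",ctrl.get_obs()["wrist_force"].round(1))
E
python3 look.py w3
```

```text
push_stick 0.92 [250.9, 169.0] 18940 (array([-198.9,  -11.1]), array([ 39.5, 174.2]), 89.3) z [0.025 0.027 0.089] ext [[-233.1, -29.3], [-116.4, 5.4]]
push_stick 0.64 [211.9, 47.0] 19593 (array([-121.3,   -0.3]), array([120.3,  52.2]), 90.0) z [0.008 0.01  0.032] ext [[-146.8, -58.9], [-96.0, 57.9]]
tcp [ 0.5996 -0.1901  0.0477] board [-0.2155 -0.0136] yaw 14.9 F [-0.1  0.2 -1.6]
```

View pics/w3.png

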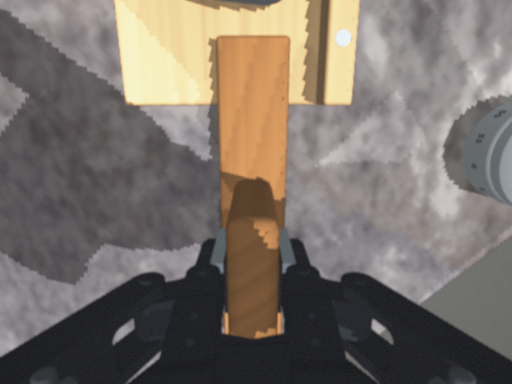

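The stick is level on the board line. Its toe is at (253,37), and the tin's tail edge is just visible at (250,0), about 15 mm ahead. I'll start pushing.

>>> apply_moves(
  moves=[
    {"jaw": 0,"offset": [7,0,0],"rot": [0,0,0]},
    {"jaw": 0,"offset": [7,0,0],"rot": [0,0,0]},
    {"jaw": 0,"offset": [7,0,0],"rot": [0,0,0]},
    {"jaw": 0,"offset": [7,0.5,0],"rot": [0,0,0]},
    {"jaw": 0,"offset": [7,0.5,0],"rot": [0,0,0]},
  ],
)

```text
time_s: 9.0
eef_pos: [0.5912, -0.1554, 0.0475]
eef_rot: [0.0, 0.609, 0.793, -0.0]
wrist_force: [-0.3, -0.1, -1.8]
opening: 0.226
grasp_force: 60.9
```

```bash
python3 look.py w4; python3 -c "
from h import *
p,P=cloud('scene');cv2.imwrite('pics/s2.png',cv2.resize(p[120:320,120:400,::-1],None,fx=2.8,fy=2.8))
for o in ctrl.outline_of('scene','sardine_tin'):
    X=P[o['region']];X=X[~np.isnan(X[:,0])];X=X[X[:,2]>.022]
    if len(X)>30: print(o['position'],len(X),rect((X[:,:2]-B0)@np.c_[BX,BY]))
"
```

```text
tin teal 2358 (array([-71.8,  -6.2]), array([49. , 11.7]), 89.8) ext x [[-77.3, -29.0], [-66.3, 16.6]]
sardine_tin 0.92 [235.3, 19.0] 4615 (array([-74.4,  -6.3]), array([59.6, 16.9]), 90.0) z [0.031 0.032 0.035] ext [[-82.5, -34.0], [-66.3, 21.4]]
push_stick 0.69 [253.5, 172.8] 18784 (array([-165.1,  -14.3]), array([170.1,  40.4]), 0.8) z [0.026 0.028 0.089] ext [[-197.7, -30.8], [-82.3, 4.0]]
tcp [ 0.5909 -0.1552  0.0472] board [-0.1796 -0.0143] yaw 15.0 F [ 0.5  0.5 -1.3]
[237.2, 207.9] 646 (array([-32.3,  -9.4]), array([106.3,  73.5]), 7.3)
[172.6, 171.1] 352 (array([204.3, -77.8]), array([106.7, 126.5]), 87.8)
```

View pics/s2.png

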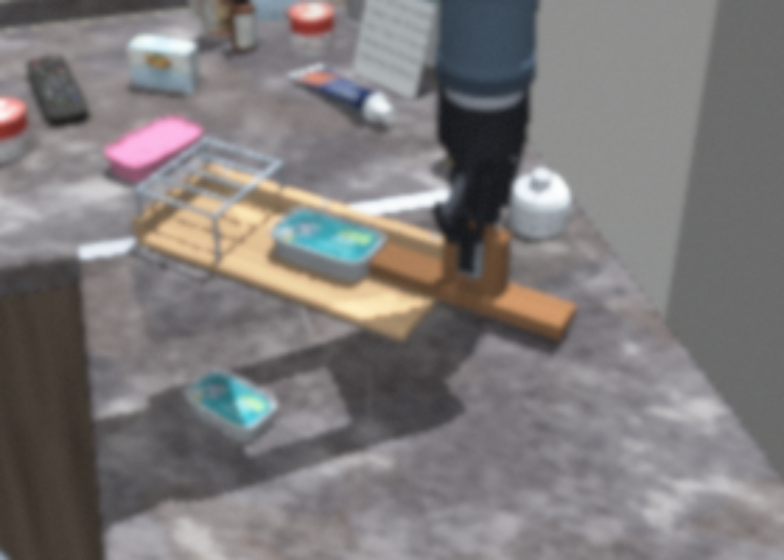

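The tin at (330,243) is moving squarely with the toe behind it, but it still sits a few mm off the rail. I'll push on with more sideways drift toward the rail.

>>> apply_moves(
  moves=[
    {"jaw": 0,"offset": [6,1.5,0],"rot": [0,0,0]},
    {"jaw": 0,"offset": [6,1.5,0],"rot": [0,0,0]},
    {"jaw": 0,"offset": [6,1.5,0],"rot": [0,0,0]},
    {"jaw": 0,"offset": [6,1.5,0],"rot": [0,0,0]},
    {"jaw": 0,"offset": [6,1,0],"rot": [0,0,0]},
  ],
)

```text
time_s: 9.88
eef_pos: [0.5902, -0.1246, 0.0473]
eef_rot: [0.0, 0.609, 0.793, -0.0]
wrist_force: [0.7, -1.1, -1.4]
opening: 0.229
grasp_force: 60.8
```

```bash
cat > l2.py <<'E'
from h import *
p,P=cloud('scene')
for o in ctrl.outline_of('scene','sardine_tin'):
    X=P[o['region']];X=X[~np.isnan(X[:,0])];X=X[(X[:,2]>.03)&(X[:,2]<.045)]
    if len(X)>30: 
        Q=(X[:,:2]-B0)@np.c_[BX,BY]
        if abs(Q.mean(0)).max()<.15: print('scene',o['position'],len(X),rect(Q),Q.mean(0))
E
python3 look.py w5; python3 l2.py
```

```text
tin teal 2351 (array([-41.7, -12.2]), array([49.1, 11.5]), 89.8) ext x [[-47.0, -35.0], [-36.2, 10.6]]
sardine_tin 0.96 [233.4, 22.2] 4512 (array([-44.3, -12.5]), array([16.9, 58.8]), 0.1) z [0.031 0.032 0.035] ext [[-52.2, -40.0], [-36.2, 15.4]]
push_stick 0.77 [251.5, 171.8] 18535 (array([-134.5,  -19.4]), array([ 37.9, 169.7]), 89.8) z [0.026 0.028 0.089] ext [[-167.3, -37.6], [-52.1, -3.3]]
tcp [ 0.5901 -0.1245  0.0473] board [-0.1497 -0.0215] yaw 15.0 F [ 0.3 -0.9 -1.2]
scene [230.4, 204.7] 552 (array([ -1.3, -15.9]), array([105.9,  72. ]), 1.3) [-0.00239685 -0.01352074]
```

>>> apply_moves(
  moves=[
    {"jaw": 0,"offset": [6,0.8,0],"rot": [0,0,0]},
    {"jaw": 0,"offset": [6,0.7,0],"rot": [0,0,0]},
    {"jaw": 0,"offset": [6,0.5,0],"rot": [0,0,0]},
    {"jaw": 0,"offset": [6,0,0],"rot": [0,0,0]},
    {"jaw": 0,"offset": [6,0,0],"rot": [0,0,0]},
  ],
)

```text
time_s: 10.75
eef_pos: [0.5843, -0.0951, 0.0473]
eef_rot: [0.0, 0.609, 0.793, -0.0]
wrist_force: [-0.5, -1.3, -0.6]
opening: 0.227
grasp_force: 60.9
```

```bash
python3 look.py w6; python3 l2.py
```

```text
tin teal 2442 (array([-52.6, -39.9]), array([130.1,  43.5]), 28.9) ext x [[-117.1, -53.7], [-6.3, 8.2]]
sardine_tin 0.8 [235.1, 20.6] 4607 (array([-14. , -15.7]), array([17.6, 61.4]), 1.2) z [0.031 0.032 0.035] ext [[-22.4, -42.5], [-6.3, 13.1]]
push_stick 0.73 [251.4, 172.1] 18739 (array([-105.1,  -21.5]), array([ 37.7, 170.7]), 89.8) z [0.026 0.028 0.089] ext [[-137.6, -39.6], [-22.2, -5.0]]
tcp [ 0.5842 -0.095   0.0472] board [-0.1197 -0.0234] yaw 15.0 F [ 0.1 -0.8 -1.2]
scene [221.8, 197.6] 513 (array([ 26. , -18.3]), array([102.1,  71.7]), 2.3) [ 0.0249868  -0.01667491]
```

>>> apply_moves(
  moves=[
    {"jaw": 0,"offset": [6,0,0],"rot": [0,0,0]},
    {"jaw": 0,"offset": [6,0,0],"rot": [0,0,0]},
    {"jaw": 0,"offset": [6,0,0],"rot": [0,0,0]},
    {"jaw": 0,"offset": [6,0,0],"rot": [0,0,0]},
    {"jaw": 0,"offset": [6,0,0],"rot": [0,0,0]},
  ],
)

```text
time_s: 11.62
eef_pos: [0.5765, -0.0661, 0.0473]
eef_rot: [0.0, 0.609, 0.793, -0.0]
wrist_force: [0.6, -1.0, -1.1]
opening: 0.228
grasp_force: 60.9
```

```bash
python3 look.py w7; python3 l2.py
```

```text
tin teal 2372 (array([ 18.2, -14.3]), array([49.5, 11.6]), 89.5) ext x [[12.8, -37.4], [23.7, 8.4]]
sardine_tin 0.65 [233.3, 17.5] 4588 (array([ 15.7, -14.5]), array([16.9, 59.4]), 0.1) z [0.031 0.032 0.035] ext [[7.6, -42.4], [23.7, 13.1]]
push_stick 0.93 [252.6, 173.6] 18745 (array([-75.4, -22.4]), array([170.3,  39.5]), 0.0) z [0.026 0.028 0.089] ext [[-107.7, -39.7], [7.6, -5.0]]
tcp [ 0.5764 -0.066   0.0472] board [-0.0897 -0.0234] yaw 15.0 F [ 0.5 -0.5 -1.4]
scene [212.2, 197.3] 428 (array([ 56.6, -19.4]), array([107.3,  69.4]), 2.3) [ 0.05062798 -0.01579452]
```

View pics/w7.png

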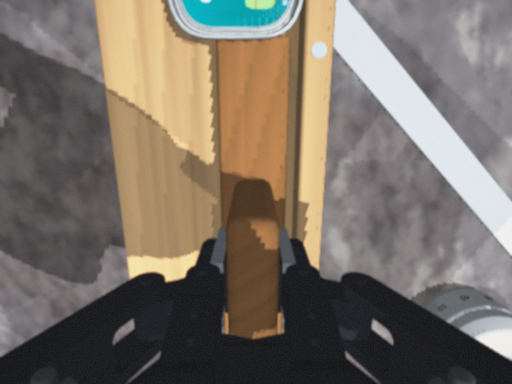

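The tin's tail at (237,38) is square on the toe and the tin lies along the rail. About 26 mm remain.

>>> apply_moves(
  moves=[
    {"jaw": 0,"offset": [6,0,0],"rot": [0,0,0]},
    {"jaw": 0,"offset": [6,0,0],"rot": [0,0,0]},
    {"jaw": 0,"offset": [5,0,0],"rot": [0,0,0]},
    {"jaw": 0,"offset": [4,0,0],"rot": [0,0,0]},
    {"jaw": 0,"offset": [3,0,0],"rot": [0,0,0]},
  ],
)

```text
time_s: 12.5
eef_pos: [0.5704, -0.0431, 0.0473]
eef_rot: [0.0, 0.609, 0.793, -0.0]
wrist_force: [-0.2, -2.0, -0.1]
opening: 0.222
grasp_force: 60.9
```

>>> apply_moves(
  moves=[
    {"jaw": 0,"offset": [1,0,0],"rot": [0,0,0]},
    {"jaw": 0,"offset": [1,0,0],"rot": [0,0,0]},
    {"jaw": 0,"offset": [0,0,0],"rot": [0,0,0]},
    {"jaw": 0,"offset": [0,0,0],"rot": [0,0,0]},
    {"jaw": 0,"offset": [0,0,0],"rot": [0,0,0]},
  ],
)

```text
time_s: 13.12
eef_pos: [0.5699, -0.0414, 0.0472]
eef_rot: [-0.0, 0.609, 0.793, 0.0]
wrist_force: [0.7, -0.2, -1.4]
opening: 0.228
grasp_force: 60.9
```

```bash
python3 look.py w8; python3 l2.py
```

```text
tin teal 2366 (array([ 43.8, -14.3]), array([49. , 11.5]), 89.7) ext x [[38.4, -37.3], [49.3, 8.4]]
sardine_tin 0.82 [234.7, 18.7] 4605 (array([ 41.2, -14.4]), array([59.4, 16.7]), 89.8) z [0.031 0.032 0.035] ext [[33.2, -42.2], [49.3, 13.3]]
push_stick 0.7 [250.5, 171.3] 18690 (array([-49.2, -21.1]), array([ 38.5, 169.9]), 89.8) z [0.026 0.028 0.089] ext [[-81.8, -39.7], [33.2, -5.0]]
tcp [ 0.5699 -0.0415  0.0473] board [-0.0643 -0.0235] yaw 14.9 F [ 0.2  0.1 -1.2]
scene [205.5, 194.2] 389 (array([ 82.3, -16.9]), array([107. ,  66.5]), 1.4) [ 0.0768563 -0.0153019]
```

>>> apply_moves(
  moves=[
    {"jaw": 0,"offset": [1,0,0],"rot": [0,0,0]},
    {"jaw": 0,"offset": [0.5,0,0],"rot": [0,0,0]},
    {"jaw": 0,"offset": [0.5,0,0],"rot": [0,0,0]},
    {"jaw": 0,"offset": [0,0,0],"rot": [0,0,0]},
    {"jaw": 0,"offset": [0,0,0],"rot": [0,0,0]},
  ],
)

```text
time_s: 14.0
eef_pos: [0.5694, -0.0395, 0.0473]
eef_rot: [-0.0, 0.609, 0.793, 0.0]
wrist_force: [1.3, -0.2, -2.0]
opening: 0.227
grasp_force: 60.9
```

>>> apply_moves(
  moves=[
    {"jaw": 0,"offset": [1,0,0],"rot": [0,0,0]},
    {"jaw": 0,"offset": [1,0,0],"rot": [0,0,0]},
    {"jaw": 0,"offset": [0.5,0,0],"rot": [0,0,0]},
    {"jaw": 0,"offset": [0,0,0],"rot": [0,0,0]},
    {"jaw": 0,"offset": [0,0,0],"rot": [0,0,0]},
  ],
)

```text
time_s: 14.62
eef_pos: [0.5687, -0.037, 0.0473]
eef_rot: [-0.0, 0.609, 0.793, 0.0]
wrist_force: [0.1, -0.2, -1.8]
opening: 0.223
grasp_force: 60.9
```

```bash
python3 look.py w9; python3 l2.py
```

```text
tin teal 2363 (array([ 48.4, -14.4]), array([48.7, 11.7]), 89.9) ext x [[43.0, -37.4], [53.9, 8.4]]
sardine_tin 0.62 [234.3, 19.0] 4574 (array([ 46. , -14.4]), array([16.9, 58.9]), 0.0) z [0.031 0.032 0.035] ext [[37.8, -42.0], [53.9, 13.2]]
tcp [ 0.5687 -0.037   0.0473] board [-0.0598 -0.0235] yaw 14.9 F [ 0.5  0.5 -1.4]
scene [202.5, 196.1] 392 (array([ 89.3, -15.3]), array([109.2,  71. ]), 6.1) [ 0.0828198 -0.0151711]
```

>>> apply_moves(
  moves=[
    {"jaw": 0,"offset": [0,0,0],"rot": [0,0,0]},
    {"jaw": 0,"offset": [0,0,0],"rot": [0,0,0]},
    {"jaw": 0,"offset": [1,0,0],"rot": [0,0,0]},
    {"jaw": 0,"offset": [1,0,0],"rot": [0,0,0]},
    {"jaw": 0,"offset": [1,0,0],"rot": [0,0,0]},
  ],
)

```text
time_s: 15.5
eef_pos: [0.5689, -0.0357, 0.0479]
eef_rot: [0.002, 0.609, 0.793, -0.001]
wrist_force: [0.3, -9.4, -0.1]
opening: 0.228
grasp_force: 61.0
```

```bash
python3 look.py w10
```

```text
tin teal 2438 (array([ 49.5, -14.7]), array([49. , 12.2]), 89.6) ext x [[43.7, -37.7], [55.1, 8.1]]
sardine_tin 0.77 [234.3, 20.8] 4725 (array([ 46.8, -15.1]), array([17.4, 58.9]), 0.2) z [0.031 0.032 0.035] ext [[38.5, -42.6], [55.1, 13.0]]
push_stick 0.58 [252.3, 172.9] 18961 (array([-50.4, -22.7]), array([ 40.8, 184.1]), 90.0) z [0.026 0.028 0.09 ] ext [[-76.9, -40.5], [38.7, -5.1]]
tcp [ 0.5689 -0.0358  0.0479] board [-0.0586 -0.024 ] yaw 15.0 F [ 1.1 -7.2 -0.6]
```

The push force is 9 N, so the tin has met the end stop. I'll back off, lower the stick onto the board and release.

>>> apply_moves(
  moves=[
    {"jaw": 0,"offset": [-2,0,0],"rot": [0,0,0]},
    {"jaw": 0,"offset": [-2,0,0],"rot": [0,0,0]},
    {"jaw": 0,"offset": [0,-1,1],"rot": [0,0,0]},
    {"jaw": 0,"offset": [0,0,0.5],"rot": [0,0,0]},
    {"jaw": 0,"offset": [0,0,0],"rot": [0,0,0]},
  ],
)

```text
time_s: 16.27
eef_pos: [0.568, -0.0381, 0.0457]
eef_rot: [-0.0, 0.609, 0.793, 0.0]
wrist_force: [-0.8, 0.1, -0.9]
opening: 0.226
grasp_force: 60.8
```

>>> apply_moves(
  moves=[
    {"jaw": 0,"offset": [0,0,0.5],"rot": [0,0,0]},
    {"jaw": 0,"offset": [0,0,0.5],"rot": [0,0,0]},
    {"jaw": 0,"offset": [0,0,0],"rot": [0,0,0]},
    {"jaw": 0,"offset": [0,0,0],"rot": [0,0,0]},
    {"jaw": 0,"offset": [0,0,0],"rot": [0,0,0]},
  ],
)

```text
time_s: 16.9
eef_pos: [0.5682, -0.0382, 0.0457]
eef_rot: [-0.0, 0.609, 0.793, 0.0]
wrist_force: [-2.8, 1.0, 6.7]
opening: 0.222
grasp_force: 62.2
```

The stick is resting on the board (+6.7 N), so I'll open the gripper and then rise.

>>> apply_moves(
  moves=[
    {"jaw": 0.3,"offset": [0,0,-0.5],"rot": [0,0,0]},
    {"jaw": 0.6,"offset": [0,0,0],"rot": [0,0,0]},
    {"jaw": 1,"offset": [0,0,0],"rot": [0,0,0]},
    {"jaw": 1,"offset": [0,0,0],"rot": [0,0,0]},
    {"jaw": 1,"offset": [0,0,0],"rot": [0,0,0]},
  ],
)

```text
time_s: 17.52
eef_pos: [0.5681, -0.0383, 0.0452]
eef_rot: [-0.0, 0.609, 0.793, -0.0]
wrist_force: [-0.4, -0.4, 0.4]
opening: 0.999
grasp_force: 0.0
```

>>> apply_moves(
  moves=[
    {"jaw": 1,"offset": [0,0,-15],"rot": [0,0,0]},
    {"jaw": 1,"offset": [0,0,-30],"rot": [0,0,0]},
    {"jaw": 1,"offset": [0,0,-40],"rot": [0,0,0]},
    {"jaw": 1,"offset": [0,0,-50],"rot": [0,0,0]},
    {"jaw": 1,"offset": [0,0,-50],"rot": [0,0,0]},
  ],
)

```text
time_s: 18.15
eef_pos: [0.568, -0.0383, 0.233]
eef_rot: [0.0, 0.609, 0.793, 0.0]
wrist_force: [0.3, 0.2, 0.7]
opening: 1.004
grasp_force: 0.0
```

>>> apply_moves(
  moves=[
    {"jaw": 1,"offset": [-20,0,-30],"rot": [0,0,0]},
    {"jaw": 1,"offset": [0,0,0],"rot": [0,0,0]},
    {"jaw": 1,"offset": [0,0,0],"rot": [0,0,0]},
    {"jaw": 1,"offset": [0,0,0],"rot": [0,0,0]},
    {"jaw": 1,"offset": [0,0,0],"rot": [0,0,0]},
  ],
)

```text
time_s: 18.77
eef_pos: [0.5726, -0.0571, 0.259]
eef_rot: [-0.001, 0.609, 0.793, -0.0]
wrist_force: [1.0, 0.5, 0.1]
opening: 1.002
grasp_force: 0.0
```

```bash
python3 look.py w11
```

```text
tin teal 1651 (array([ 46.3, -19.4]), array([98. , 56.4]), 8.9) ext x [[43.6, -41.1], [91.1, 11.5]]
sardine_tin 0.79 [247.9, 24.9] 2373 (array([ 64.7, -14.7]), array([63.1, 53.1]), 89.9) z [0.031 0.032 0.034] ext [[39.2, -45.0], [91.0, 15.5]]
push_stick 0.76 [254.9, 131.0] 4744 (array([-55.6, -22.4]), array([189. ,  39.6]), 0.9) z [0.024 0.026 0.088] ext [[-146.8, -39.1], [37.4, -3.8]]
tcp [ 0.573  -0.0574  0.2597] board [-0.0805 -0.0223] yaw 15.0 F [-0.3 -0.1  0. ]
```

View pics/w11.png

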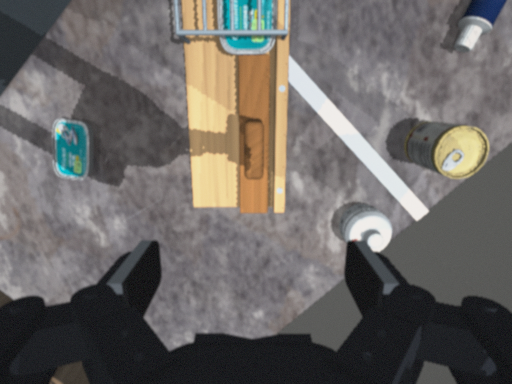

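The tin is home under the shelf at (248,25), the stick stands on the board at (255,130), and the soup tin at (455,150) hasn't moved.

```bash
python3 -c "
from bench import ctrl
print(ctrl.hand_in())"
```

```text
the job is handed in; nothing more can be done
None
```

The flat tin is under the wire shelf against the rail and the end stop, the push stick stands released on the board, the soup tin was left alone, and I handed the job in at about 19 s; no verdict came back.

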